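Rewind the film and put the cartridge away

TASK

Rewind the film: turn the crank on the film rewinder clockwise (seen from above) against its steady drag until the drag suddenly lets go, and stop there, within half a turn. Then lift the film cartridge out of the rewinder's well and stand it upright, fully down, in the socket of the wooden stand. Crank smoothly without forcing it, do not lift the cartridge before the film has let go, and leave the other things where they are.

Things in the scene. Friction and masses are not known exactly. Their poses are not given: they have to be found in the camera images.
- rewinder: Film rewinder, fixed to the table: a black box 110 x 110 x 60 mm high with an aluminium top plate and a crank on top, and joined to its +y side a lower black deck (110 mm in x, 95 mm in y, 28 mm high) with the round cartridge well. Origin: on the table (z = 0), under the crank's axis at the centre of the tall box; its z is up; the well lies 115 mm along its +y.
- crank_axis (a point): The crank's vertical axis of rotation, 64.5 mm above the table on top of the tall box.
- crank_knob (a point): The upright black knob at the end of the crank, 18 mm across and 34 mm high (74 to 108 mm above the table); this point is on its centre line, 95 mm above the table. The steel crank arm below it is 13 mm wide, its top 73.5 mm above the table. The knob circles the crank axis at 45 mm radius and spins freely on its pin, so a gripper can hold it without turning.
- winder_arm (a joint): Crank angle, rad; grows clockwise seen from above; 0: knob on the rewinder's -x side, 1.57: on its +y side. Starts between 0 and 2. Under drag the knob needs about 5 to 9 N along its circle; when the film lets go this falls at once to about 1 N. That comes 0.9 to 2.4 turns from the start, each time elsewhere; only the feel shows it. Over 30 N on the crank is forcing it. It stays where left.
- cartridge: Film cartridge, an upright plain steel cylinder 25 mm in diameter and 47 mm high with a small black hub (10 mm wide, 4 mm high) on top; 35 g. Origin: centre of its underside; z is its long axis. It starts standing loosely in the well, its underside 16 mm above the table, its top 67 mm, 39 mm of it above the deck.
- well_floor (a point): Centre of the floor of the rewinder's cartridge well: 30 mm in diameter, 12 mm deep, floor 16 mm above the table.
- stand: Wooden stand for one cartridge, fixed to the table: a block 76 x 76 x 24 mm high with a round socket in the middle of its top, 30 mm in diameter and 14 mm deep. Origin: centre of its underside.
- socket_floor (a point): Centre of the floor of the stand's socket, 10 mm above the table. A seated cartridge has its underside here.
- capacitor: Bystander: loose plain cylinder 25 mm in diameter, 40 mm high, standing at the back of the table (it is not the cartridge). Origin: centre of its underside.
- relay_spare: Bystander: loose small grey relay, a box 21 x 28 mm and 35 mm high, standing in front. Origin: centre of its underside.
- tape_roll_0: Bystander: loose small black roll of tape, 51 mm across, 19 mm high, lying in front of the stand. Origin: centre of its underside.
There are look-alikes about, which are no part of the job. What is shaped like the cartridge but green is not meant.

How it is judged:
By the outcome, as a careful person would: the job done as asked, in the order asked, and still so for the second after the job is handed in, with the robot touching nothing.
It also fails if it takes over 72 s, if anything falls off the work surface, if the arm or the gripper's body presses on something with over 40 N, if the wrist force passes 120 N, or if a joint passes its speed limit or range.

ROBOT

A 6-joint arm with a two-finger parallel gripper is mounted at the origin on the work surface; the furniture and walls round the work are solid. World frame = base frame: x ahead of the robot, y to its left, z up, the work surface at z = 0. Lengths are in m, angles in rad, forces in N, time in s.
With the tool pointing down it reaches from about 0.375 to 0.9 m from the base axis. Payload 3.1 kg.
Tool frame: the origin (TCP) lies at the centre of the arm's flange, where the gripper is bolted on; the fingertips stand 182 mm ahead of it and the grasp point (between the pads) lies 164 mm ahead of it; z points along the fingers, y is the line along which they close (so a half turn about z gives the same grasp; the last joint's range is limited). The gripper opens to 87 mm and grips with 3 to 60 N. Pads are 19 mm wide; open, the fingers measure 117 mm over their backs; the gripper's body (75 mm by 190 mm) begins 51 mm behind the grasp point.
Start: joints at [1.131, 0.527, 1.433, -0, 1.181, -0.178], TCP at [0.161, 0.604, 0.405] pointing down, gripper open.
Joint ranges: [-3.08, 3.08], [-0.75, 2.2], [0.22, 2.44], [-1.43, 4.57], [0, 2.65], [-2.85, 2.85]. Speed limits (rad/s): [2.79, 2.79, 3.14, 3.14, 3.14, 3.14].

INTERFACE

Orientations are given as a unit quaternion [x, y, z, w].
In Python, from rig import * gives the robot as it stands.
- The arm moves only by the tool move_arm, never from a script. Its argument "commands" is a list that holds one entry, the list of rows, each a list of 6 numbers: the shift along the tool's x, y, z in units of 40 mm (1.0 is 40 mm), then the turn, a rotation vector about the tool's x, y, z in rad. A call has 1 to 12 rows; each row is the pose to reach, as a shift and turn from the pose commanded when the call began, along the tool's axes at that moment; what a row does not reach only later rows make up. A row lasts 1/8 s, in which the tool goes at most 62.5 mm and 10.7 degrees, less where a joint would pass 70% of its speed; a pose out of reach is approached as far as the arm can. A call with a gripper value outside its range is refused whole. "claw" is the closure, from -1 (fully open) to 1 (shut), so that 0 is half open, set as the call begins (left out, the last holds). The fingers move at their own pace and stop on an object; "squeeze" is the grip in N (left out, the last holds). Time passes only in rows, so rows that repeat a pose let the fingers close. It gives the time, the measured TCP pose, the force, the opening and the grip force at its end, in the units of the state.
- get_obs(): the state, without advancing time (a new reading comes with each control period).
- camera(name): name is "side" or "top"; returns a dict with "pixels" (384x512x3 uint8, blue, green, red), "range_z" (384x512 float32, m along the optical axis (not along the pixel's ray), 0 where there is no reading), "camera_matrix" (3x3 intrinsics, pixels), "D" ([k1, k2, p1, p2, k3] as OpenCV has them; the pictures are not rectified), "extrinsics" (4x4, takes a point from world to camera coordinates). Camera axes: x right, y up, looking along -z (the intrinsics and any distortion apply to the point x, -y, -z); pixel columns grow to the right and rows downward; lengths in m; the calibration is good to about 2 mm. A picture is of the moment at which its call begins.
- hand_in(): hands the job in; it is judged then, once.
The state is a dict: "time": time; "q": joint angles; "joint_velocities": joint speeds; "joint_torque": joint torques, N m; "position": TCP position; "tool_rot": TCP orientation; "ft_force": force on the tool from outside, world axes, zero at the start; "moment": the same for the moment, N m; "grip_width": finger opening in m; "grip_force": force on a finger pad.
Only numpy, scipy, OpenCV 4.12 (cv2) and the standard library are available. Lean on these libraries where they do the work, as an engineer would, in place of code of your own. Each camera call takes 0.05 s, during which the arm holds its last target. There are 200 camera calls.

## Working session

There is one attempt and no reset: what is moved stays moved. The work goes in short steps, Python scripts to look and compute and a tool call to move; the robot and the scene stay as the last step left them, time stands still between calls to the robot, and variables do not carry over. Pictures are saved under pics/ and viewed, at most 10 in all, crops included, and the job is handed in when it is done.

Besides the shell and the picture viewer there is one more tool, called after "Call:" as a command line: name --argument value ..., lists and objects as JSON in quotes. move_arm: Moves the arm, as the interface text tells. Its arguments: {"type":"object","properties":{"commands":{"type":"array","items":{"type":"array","items":{"type":"array","items":{"type":"number"}}}},"claw":{"type":"number"},"squeeze":{"type":"number"}},"required":["commands"]}

```bash
mkdir -p pics; cat > h.py <<'E'
from rig import *
import numpy as np, cv2
from scipy.spatial.transform import Rotation as R
def world(c,u,v,z=None):
    """pixel -> world; by depth, or by intersecting plane z"""
    K=np.array(c["camera_matrix"]);D=np.array(c["D"]);E=np.array(c["extrinsics"])
    p=cv2.undistortPoints(np.array([[[u,v]]],float),K,D)[0,0]
    d=np.array([p[0],-p[1],-1.0]); Ri=E[:3,:3].T; o=-Ri@E[:3,3]; w=Ri@d
    if z is None: return o+w*float(c["range_z"][int(round(v)),int(round(u))])
    return o+w*(z-o[2])/w[2]
E
python3 - <<'E'
from h import *
for n in("side","top"):
    c=camera(n); cv2.imwrite(f"pics/{n}0.png",cv2.resize(c["pixels"],(800,600),interpolation=cv2.INTER_CUBIC))
    E=np.array(c["extrinsics"]);print(n,-E[:3,:3].T@E[:3,3],c["camera_matrix"],c["D"])
o=get_obs();print(o)
E
```

```text
side [0.40697444 0.90624627 0.56993898] [[422.21113502   0.         253.74054171]
 [  0.         422.21113502 189.33928928]
 [  0.           0.           1.        ]] [-0.06722063  0.          0.          0.          0.        ]
top [0.35375868 0.21967491 0.91241917] [[360.86941979   0.         254.33606503]
 [  0.         360.86941979 191.93239198]
 [  0.           0.           1.        ]] [-0.02998035  0.          0.          0.          0.        ]
{'time': 0.1, 'q': array([ 1.13148535e+00,  5.28395521e-01,  1.43376938e+00, -1.47322235e-05,
        1.18138296e+00, -1.78476487e-01]), 'joint_velocities': array([ 0.00132435, -0.00025213, -0.00355111,  0.00129481, -0.0004167 ,
        0.0004242 ]), 'joint_torque': array([-3.74565043e-04, -4.40985310e+01, -1.77150875e+01,  6.34739385e-02,
        5.34393196e-02, -5.22550135e-05]), 'position': array([0.16100753, 0.60359212, 0.40385694]), 'tool_rot': array([ 1.30045014e-01,  9.91507609e-01, -9.33403710e-04, -2.90706427e-04]), 'ft_force': array([-0.66796554, -0.36978126,  0.92449375]), 'moment': array([ 0.02180217, -0.00650058,  0.05139546]), 'grip_force': 0.0, 'grip_width': 0.08710928338284499}
```

View pics/side0.png

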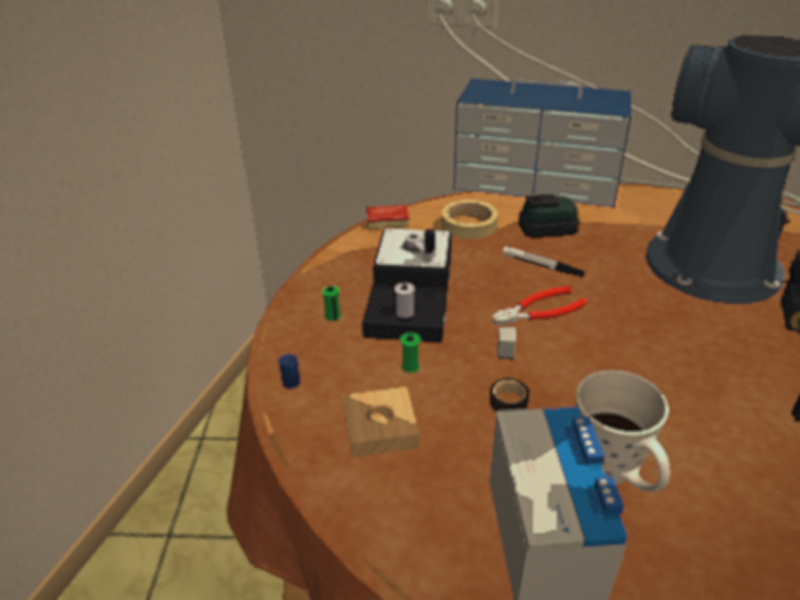

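View pics/top0.png

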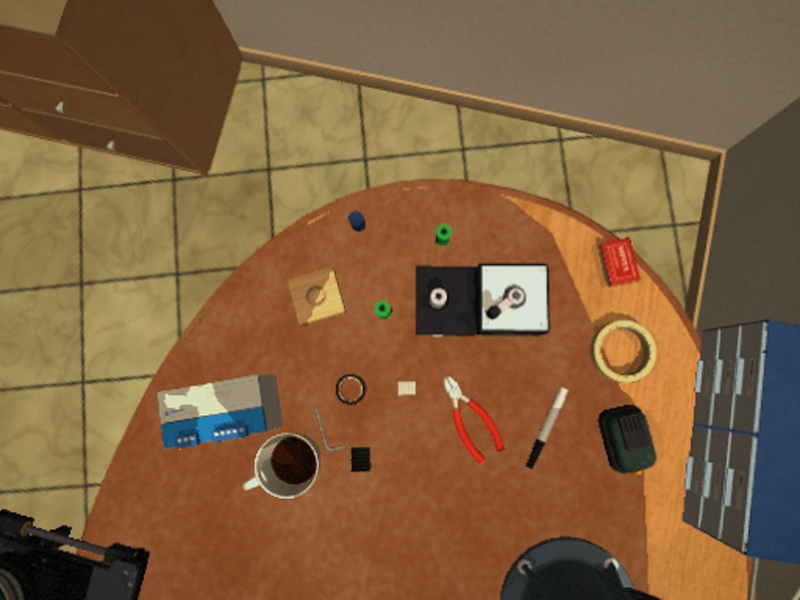

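The top view shows, in 800x600 pixels, the candidates for the cartridge: a steel one in the well at (438,297), green ones at (444,235) and (383,310), and a blue capacitor at (357,221). The steel one in the well fits the description. The stand is at (315,296), the crank axis at about (515,296) and the knob at about (493,311). I'll confirm in an enlarged crop.

```bash
python3 - <<'E'
from h import *
c=camera("top"); p=c["pixels"][160:224,176:360]
cv2.imwrite("pics/crop1.png",cv2.resize(p,None,fx=4.3,fy=4.3,interpolation=cv2.INTER_CUBIC))
s=512/800
for n,u,v,z in [("knobtop",493,311,.108),("axis",515,296,.0745),("cart",438,297,.067),("sockrim",315,296,.024),("socketrim?",315,296,None),
 ("boxTL",480,265,.06),("boxTR",548,265,.06),("boxBR",548,332,.06),("boxBL",480,332,.06),("cart",438,297,None),("boxmid",535,320,None)]:
    print(n,np.round(world(c,u*s,v*s,z),4))
E
```

```text
knobtop [0.4438 0.1086 0.108 ]
axis [0.4692 0.0703 0.0745]
cart [0.4718 0.1848 0.067 ]
sockrim [0.4845 0.3795 0.024 ]
socketrim? [0.486  0.3813 0.0137]
boxTL [0.5206 0.1187 0.06  ]
boxTR [0.5177 0.0151 0.06  ]
boxBR [0.4153 0.0209 0.06  ]
boxBL [0.4178 0.1229 0.06  ]
cart [0.4717 0.1848 0.0675]
boxmid [0.4337 0.0398 0.062 ]
```

View pics/crop1.png

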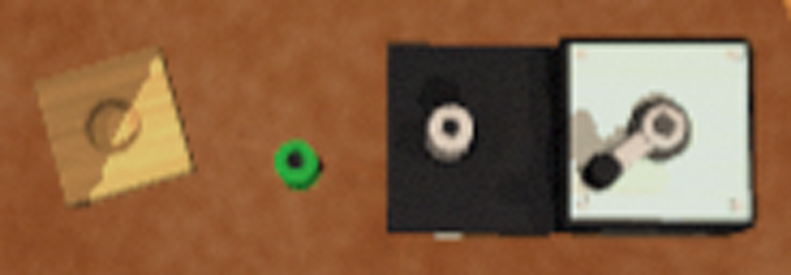

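The crop confirms it: the cartridge is the plain steel cylinder with a black hub standing in the well at crop pixel (451,127). The green look-alike is at (297,162), the socket centre at (113,126), the crank hub at (662,126) and the knob top at (600,170).

```bash
python3 - <<'E'
from h import *
c=camera("top"); f=lambda u,v,z:world(c,176+(u+.5)/4.3-.5,160+(v+.5)/4.3-.5,z)
P={}
for n,u,v,z in [("knob",600,170,.108),("axis",662,125,.078),("cart",451,127,.067),("sock",113,126,.024),("deckL",388,138,.028),("boxR",751,130,.06),("TL",35,83,.024),("TR",157,45,.024),("BR",192,171,.024),("BL",76,207,.024)]:
    P[n]=f(u,v,z);print(n,P[n].round(4))
print("stand",np.mean([P[k] for k in("TL","TR","BR","BL")],0))
d=P["cart"]-P["axis"];print("well dist .115",np.hypot(*d[:2]),"yaw",np.degrees(np.arctan2(-d[0],d[1])))
k=P["knob"]-P["axis"];print("radius .045",np.hypot(*k[:2]),k)
c=camera("side"); s=.64
for n,u,v,z in [("knobtop",430,232,.108),("cart",404,287,.067),("cart hub d",404,287,None),("sock",381,413,.024)]:
    print("side",n,world(c,u*s,v*s,z).round(4))
p=c["pixels"][130:300,200:340];cv2.imwrite("pics/crop2.png",cv2.resize(p,None,fx=3.5,fy=3.5,interpolation=cv2.INTER_CUBIC))
E
```

```text
knob [0.4436 0.1094 0.108 ]
axis [0.4705 0.0709 0.078 ]
cart [0.474  0.1843 0.067 ]
sock [0.4858 0.3787 0.024 ]
deckL [0.4741 0.219  0.028 ]
boxR [0.469  0.0189 0.06  ]
TL [0.5125 0.4247 0.024 ]
TR [0.533  0.3527 0.024 ]
BR [0.4583 0.3328 0.024 ]
BL [0.439  0.4004 0.024 ]
stand [0.48569644 0.37763726 0.024     ]
well dist .115 0.11346866613487347 yaw -1.7400610559912504
radius .045 0.04705243055970726 [-0.026955   0.0385663  0.03     ]
side knobtop [0.4437 0.1133 0.108 ]
side cart [0.474  0.1896 0.067 ]
side cart hub d [0.4743 0.1868 0.065 ]
side sock [0.4851 0.3798 0.024 ]
```

View pics/crop2.png

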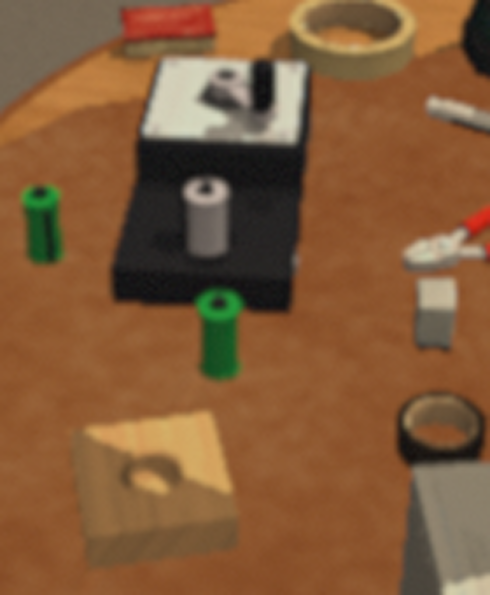

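In this side crop the knob top is at (263,68), the cartridge hub at (207,187) and the socket at (153,473). I'll write a planner that tracks the commanded pose and turns world targets into tool rows.

```bash
cat >> h.py <<'E'
def rel(p0,q0,p1,q1):
    r0=R.from_quat(q0); return np.r_[r0.inv().apply(np.array(p1)-p0)/.04,(r0.inv()*R.from_quat(q1)).as_rotvec()]
QD=R.from_matrix(np.array([[0,1,0],[1,0,0],[0,0,-1.]]).T).as_quat()  # tool x=+Y, y=+X, z=-Z
E
python3 - <<'E'
from h import *
c=camera("side")
for n,u,v,z in [("knob",263,68,.108),("cart",207,187,.067),("sock",153,473,.024)]:
    print(n,world(c,200+u/3.5-.4,130+v/3.5-.4,z).round(4))
o=get_obs();print(QD,rel(o["position"],o["tool_rot"],[.4437,.110,.33],QD).round(3))
E
```

```text
knob [0.4446 0.1157 0.108 ]
cart [0.4739 0.1873 0.067 ]
sock [0.4859 0.3809 0.024 ]
[0.70710678 0.70710678 0.         0.        ] [-1.0010e+01 -1.0104e+01  1.8660e+00 -1.0000e-03  0.0000e+00  1.3100e+00]
```

Call:
move_arm --commands '[[[-10, -10.1, 1.87, 0, 0, 1.31], [-10, -10.1, 1.87, 0, 0, 1.31], [-10, -10.1, 1.87, 0, 0, 1.31], [-10, -10.1, 1.87, 0, 0, 1.31], [-10, -10.1, 1.87, 0, 0, 1.31], [-10, -10.1, 1.87, 0, 0, 1.31], [-10, -10.1, 1.87, 0, 0, 1.31], [-10, -10.1, 1.87, 0, 0, 1.31], [-10, -10.1, 1.87, 0, 0, 1.31], [-10, -10.1, 1.87, 0, 0, 1.31], [-10, -10.1, 1.87, 0, 0, 1.31], [-10, -10.1, 1.87, 0, 0, 1.31]]]' --claw -0.2 --squeeze 15

```text
time: 1.8
position: [0.4424, 0.1116, 0.33]
tool_rot: [0.707, 0.708, -0.0, -0.0]
ft_force: [0.1, -0.2, -0.1]
grip_width: 0.0522
grip_force: 0.0
```

Call:
move_arm --commands '[[[0, 0.04, 0.6, 0, 0, 0], [0, 0.04, 1.2, 0, 0, 0], [0, 0.04, 1.72, 0, 0, 0], [0, 0.04, 1.72, 0, 0, 0], [0, 0.04, 1.72, 0, 0, 0]]]'

```text
time: 2.42
position: [0.4448, 0.1114, 0.2618]
tool_rot: [0.706, 0.708, 0.0, 0.0]
ft_force: [0.1, -0.0, 0.0]
grip_width: 0.0523
grip_force: 0.0
```

```bash
python3 - <<'E'
from h import *
a=camera("side")["pixels"][110:220,210:310];b=camera("top")["pixels"][150:250,240:340]
f=lambda p:cv2.resize(p,(400,400),interpolation=cv2.INTER_CUBIC)
cv2.imwrite("pics/g1.png",np.hstack([f(a),f(b)]))
E
```

```text
(no output)
```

View pics/g1.png

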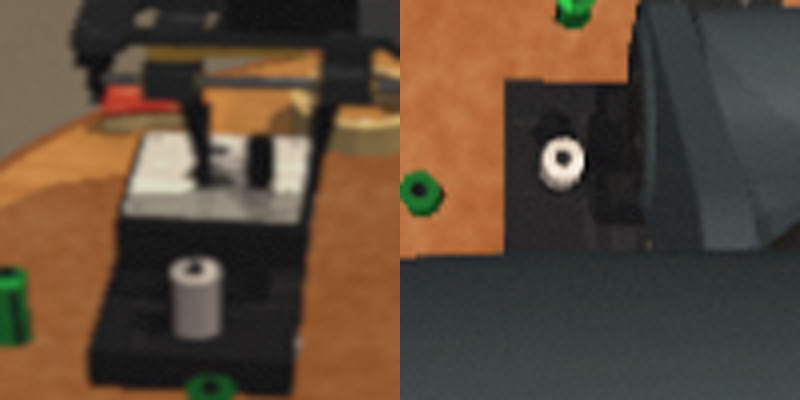

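The side crop on the left shows the knob at (260,162) centred between the fingertips at about (208,165) and (320,165). I'll close on it gently.

Call:
move_arm --commands '[[[0, 0, 0, 0, 0, 0], [0, 0, 0, 0, 0, 0], [0, 0, 0, 0, 0, 0], [0, 0, 0, 0, 0, 0], [0, 0, 0, 0, 0, 0]]]' --claw 1 --squeeze 20

```text
time: 3.15
position: [0.4449, 0.1103, 0.2611]
tool_rot: [0.707, 0.707, -0.0, -0.0]
ft_force: [-1.5, -0.0, 1.4]
grip_width: 0.017
grip_force: 20.0
```

```bash
cat > crank.py <<'E'
import numpy as np,sys
def rows(t0,n,step,r=45.,cx=0,cy=0):
    """n rows from angle t0 (deg); cx,cy: correction (mm, world) blended in"""
    t=np.radians(t0+step*np.arange(1,n+1)); a=np.radians(t0); f=np.arange(1,n+1)/n
    dx=r*(np.cos(a)-np.cos(t))+cx*f; dy=r*(np.sin(t)-np.sin(a))+cy*f
    return [[round(y/40,2),round(x/40,2),0,0,0,0] for x,y in zip(dx,dy)]
E
python3 -c "
from crank import *
print(rows(54.6,5,5))"
```

```text
[[np.float64(0.05), np.float64(0.08), 0, 0, 0, 0], [np.float64(0.1), np.float64(0.17), 0, 0, 0, 0], [np.float64(0.14), np.float64(0.26), 0, 0, 0, 0], [np.float64(0.17), np.float64(0.35), 0, 0, 0, 0], [np.float64(0.19), np.float64(0.45), 0, 0, 0, 0]]
```

Call:
move_arm --commands '[[[0.05, 0.08, 0, 0, 0, 0], [0.1, 0.17, 0, 0, 0, 0], [0.14, 0.26, 0, 0, 0, 0], [0.17, 0.35, 0, 0, 0, 0], [0.19, 0.45, 0, 0, 0, 0]]]' --squeeze 25

```text
time: 3.78
position: [0.462, 0.1177, 0.261]
tool_rot: [0.707, 0.707, -0.002, -0.001]
ft_force: [-3.7, -3.1, 3.8]
grip_width: 0.0173
grip_force: 25.0
```

```bash
python3 -c "
from crank import *
for i in range(6): print(79.6+60*i, str(rows(79.6+60*i,10,6)).replace('np.float64(','').replace('),',','))"
```

```text
79.6 [[0.02, 0.12, 0, 0, 0, 0], [0.02, 0.23, 0, 0, 0, 0], [0.01, 0.35, 0, 0, 0, 0], [-0.01, 0.47, 0, 0, 0, 0], [-0.05, 0.58, 0, 0, 0, 0], [-0.09, 0.69, 0, 0, 0, 0], [-0.15, 0.79, 0, 0, 0, 0], [-0.22, 0.89, 0, 0, 0, 0], [-0.29, 0.98, 0, 0, 0, 0], [-0.38, 1.06, 0, 0, 0, 0]]
139.6 [[-0.09, 0.07, 0, 0, 0, 0], [-0.19, 0.13, 0, 0, 0, 0], [-0.3, 0.18, 0, 0, 0, 0], [-0.41, 0.22, 0, 0, 0, 0], [-0.53, 0.25, 0, 0, 0, 0], [-0.64, 0.26, 0, 0, 0, 0], [-0.76, 0.27, 0, 0, 0, 0], [-0.88, 0.26, 0, 0, 0, 0], [-0.99, 0.24, 0, 0, 0, 0], [-1.11, 0.2, 0, 0, 0, 0]]
199.6 [[-0.11, -0.05, 0, 0, 0, 0], [-0.21, -0.1, 0, 0, 0, 0], [-0.31, -0.17, 0, 0, 0, 0], [-0.4, -0.25, 0, 0, 0, 0], [-0.48, -0.33, 0, 0, 0, 0], [-0.55, -0.42, 0, 0, 0, 0], [-0.61, -0.52, 0, 0, 0, 0], [-0.66, -0.63, 0, 0, 0, 0], [-0.7, -0.74, 0, 0, 0, 0], [-0.73, -0.86, 0, 0, 0, 0]]
259.6 [[-0.02, -0.12, 0, 0, 0, 0], [-0.02, -0.23, 0, 0, 0, 0], [-0.01, -0.35, 0, 0, 0, 0], [0.01, -0.47, 0, 0, 0, 0], [0.05, -0.58, 0, 0, 0, 0], [0.09, -0.69, 0, 0, 0, 0], [0.15, -0.79, 0, 0, 0, 0], [0.22, -0.89, 0, 0, 0, 0], [0.29, -0.98, 0, 0, 0, 0], [0.38, -1.06, 0, 0, 0, 0]]
319.6 [[0.09, -0.07, 0, 0, 0, 0], [0.19, -0.13, 0, 0, 0, 0], [0.3, -0.18, 0, 0, 0, 0], [0.41, -0.22, 0, 0, 0, 0], [0.53, -0.25, 0, 0, 0, 0], [0.64, -0.26, 0, 0, 0, 0], [0.76, -0.27, 0, 0, 0, 0], [0.88, -0.26, 0, 0, 0, 0], [0.99, -0.24, 0, 0, 0, 0], [1.11, -0.2, 0, 0, 0, 0]]
379.6 [[0.11, 0.05, 0, 0, 0, 0], [0.21, 0.1, 0, 0, 0, 0], [0.31, 0.17, 0, 0, 0, 0], [0.4, 0.25, 0, 0, 0, 0], [0.48, 0.33, 0, 0, 0, 0], [0.55, 0.42, 0, 0, 0, 0], [0.61, 0.52, 0, 0, 0, 0], [0.66, 0.63, 0, 0, 0, 0], [0.7, 0.74, 0, 0, 0, 0], [0.73, 0.86, 0, 0, 0, 0]]
```

Call:
move_arm --commands '[[[0.01, 0.12, 0, 0, 0, 0], [0.01, 0.23, 0, 0, 0, 0], [0, 0.35, 0, 0, 0, 0], [-0.03, 0.47, 0, 0, 0, 0], [-0.07, 0.58, 0, 0, 0, 0], [-0.11, 0.69, 0, 0, 0, 0], [-0.17, 0.79, 0, 0, 0, 0], [-0.24, 0.89, 0, 0, 0, 0], [-0.31, 0.98, 0, 0, 0, 0], [-0.4, 1.06, 0, 0, 0, 0]]]'

```text
time: 5.03
position: [0.5052, 0.102, 0.2609]
tool_rot: [0.707, 0.707, -0.0, -0.001]
ft_force: [-5.6, 1.8, 3.8]
grip_width: 0.017
grip_force: 25.0
```

Call:
move_arm --commands '[[[-0.09, 0.06, 0, 0, 0, 0], [-0.19, 0.12, 0, 0, 0, 0], [-0.3, 0.16, 0, 0, 0, 0], [-0.41, 0.2, 0, 0, 0, 0], [-0.53, 0.23, 0, 0, 0, 0], [-0.64, 0.24, 0, 0, 0, 0], [-0.76, 0.25, 0, 0, 0, 0], [-0.88, 0.24, 0, 0, 0, 0], [-0.99, 0.22, 0, 0, 0, 0], [-1.11, 0.18, 0, 0, 0, 0]]]'

```text
time: 6.28
position: [0.5129, 0.0582, 0.2609]
tool_rot: [0.708, 0.707, 0.001, -0.001]
ft_force: [-2.1, 6.3, 0.9]
grip_width: 0.0167
grip_force: 25.0
```

Call:
move_arm --commands '[[[-0.11, -0.06, 0, 0, 0, 0], [-0.21, -0.12, 0, 0, 0, 0], [-0.31, -0.19, 0, 0, 0, 0], [-0.4, -0.27, 0, 0, 0, 0], [-0.48, -0.35, 0, 0, 0, 0], [-0.55, -0.44, 0, 0, 0, 0], [-0.61, -0.54, 0, 0, 0, 0], [-0.66, -0.65, 0, 0, 0, 0], [-0.7, -0.76, 0, 0, 0, 0], [-0.73, -0.88, 0, 0, 0, 0]]]'

```text
time: 7.52
position: [0.4797, 0.029, 0.2611]
tool_rot: [0.708, 0.706, 0.003, 0.002]
ft_force: [3.0, 8.2, -3.5]
grip_width: 0.0175
grip_force: 25.0
```

Call:
move_arm --commands '[[[-0.01, -0.12, 0, 0, 0, 0], [0.01, -0.23, 0, 0, 0, 0], [0.02, -0.35, 0, 0, 0, 0], [0.04, -0.47, 0, 0, 0, 0], [0.08, -0.58, 0, 0, 0, 0], [0.12, -0.69, 0, 0, 0, 0], [0.18, -0.79, 0, 0, 0, 0], [0.25, -0.89, 0, 0, 0, 0], [0.32, -0.98, 0, 0, 0, 0], [0.41, -1.06, 0, 0, 0, 0]]]'

```text
time: 8.78
position: [0.435, 0.045, 0.2613]
tool_rot: [0.707, 0.707, 0.0, 0.0]
ft_force: [5.3, -2.6, -4.3]
grip_width: 0.0172
grip_force: 25.0
```

Call:
move_arm --commands '[[[0.09, -0.07, 0, 0, 0, 0], [0.19, -0.13, 0, 0, 0, 0], [0.3, -0.17, 0, 0, 0, 0], [0.41, -0.21, 0, 0, 0, 0], [0.53, -0.24, 0, 0, 0, 0], [0.64, -0.25, 0, 0, 0, 0], [0.76, -0.25, 0, 0, 0, 0], [0.88, -0.24, 0, 0, 0, 0], [0.99, -0.22, 0, 0, 0, 0], [1.11, -0.18, 0, 0, 0, 0]]]'

```text
time: 10.02
position: [0.4278, 0.089, 0.2613]
tool_rot: [0.707, 0.708, -0.0, 0.0]
ft_force: [4.3, -7.3, -3.7]
grip_width: 0.0172
grip_force: 25.0
```

Call:
move_arm --commands '[[[0.1, 0.06, 0, 0, 0, 0], [0.2, 0.12, 0, 0, 0, 0], [0.3, 0.19, 0, 0, 0, 0], [0.38, 0.27, 0, 0, 0, 0], [0.46, 0.35, 0, 0, 0, 0], [0.53, 0.44, 0, 0, 0, 0], [0.59, 0.54, 0, 0, 0, 0], [0.64, 0.65, 0, 0, 0, 0], [0.68, 0.76, 0, 0, 0, 0], [0.71, 0.88, 0, 0, 0, 0]]]'

```text
time: 11.28
position: [0.4599, 0.1171, 0.261]
tool_rot: [0.707, 0.708, -0.004, -0.003]
ft_force: [-3.2, -6.6, 3.0]
grip_width: 0.0171
grip_force: 25.0
```

Call:
move_arm --commands '[[[0.01, 0.12, 0, 0, 0, 0], [0, 0.23, 0, 0, 0, 0], [-0.01, 0.35, 0, 0, 0, 0], [-0.03, 0.47, 0, 0, 0, 0], [-0.07, 0.58, 0, 0, 0, 0], [-0.11, 0.69, 0, 0, 0, 0], [-0.17, 0.79, 0, 0, 0, 0], [-0.24, 0.89, 0, 0, 0, 0], [-0.31, 0.98, 0, 0, 0, 0], [-0.4, 1.06, 0, 0, 0, 0]]]'

```text
time: 12.52
position: [0.5037, 0.1033, 0.2611]
tool_rot: [0.708, 0.707, -0.0, -0.003]
ft_force: [1.3, 5.6, -0.8]
grip_width: 0.0171
grip_force: 25.0
```

Call:
move_arm --commands '[[[-0.08, 0.08, 0, 0, 0, 0], [-0.18, 0.15, 0, 0, 0, 0], [-0.29, 0.2, 0, 0, 0, 0], [-0.4, 0.24, 0, 0, 0, 0]]]'

```text
time: 13.02
position: [0.514, 0.0858, 0.261]
tool_rot: [0.707, 0.707, -0.001, -0.001]
ft_force: [-1.3, 2.2, 1.8]
grip_width: 0.0172
grip_force: 25.0
```

Call:
move_arm --commands '[[[-0.12, 0.03, 0, 0, 0, 0], [-0.24, 0.04, 0, 0, 0, 0], [-0.35, 0.05, 0, 0, 0, 0], [-0.47, 0.04, 0, 0, 0, 0]]]'

```text
time: 13.52
position: [0.5155, 0.0665, 0.2609]
tool_rot: [0.707, 0.707, -0.001, -0.001]
ft_force: [-5.2, 2.2, 2.0]
grip_width: 0.0175
grip_force: 25.0
```

Call:
move_arm --commands '[[[-0.12, -0.03, 0, 0, 0, 0], [-0.23, -0.09, 0, 0, 0, 0]]]'

```text
time: 13.78
position: [0.5126, 0.0574, 0.261]
tool_rot: [0.707, 0.707, -0.0, -0.0]
ft_force: [-2.9, 2.9, 1.3]
grip_width: 0.017
grip_force: 25.0
```

Call:
move_arm --commands '[[[-0.1, -0.06, 0, 0, 0, 0], [-0.2, -0.12, 0, 0, 0, 0], [-0.3, -0.2, 0, 0, 0, 0]]]'

```text
time: 14.15
position: [0.5053, 0.0453, 0.2611]
tool_rot: [0.707, 0.707, 0.001, 0.001]
ft_force: [-1.8, 1.9, -0.2]
grip_width: 0.0177
grip_force: 25.0
```

The tangential drag fell from a steady 5 N or so to 0.4–1.8 N, so the film has let go. It happened at most about 140° ago. I'll stop here, release the knob and rise.

Call:
move_arm --commands '[[[0, 0, 0, 0, 0, 0], [0, 0, 0, 0, 0, 0], [0, 0, 0, 0, 0, 0], [0, 0, -0.4, 0, 0, 0], [0, 0, -1, 0, 0, 0], [0, 0, -1.8, 0, 0, 0], [0, 0, -1.8, 0, 0, 0]]]' --claw 0.4

```text
time: 15.02
position: [0.506, 0.0455, 0.3353]
tool_rot: [0.707, 0.707, 0.002, 0.003]
ft_force: [-1.6, -0.2, -0.3]
grip_width: 0.0261
grip_force: 0.0
```

```bash
python3 - <<'E'
from h import *
o=get_obs();print(o["position"],o["grip_width"])
c=camera("side");p=c["pixels"][110:230,210:310]
cv2.imwrite("pics/s3.png",cv2.resize(p,None,fx=5,fy=5,interpolation=cv2.INTER_CUBIC))
# cartridge top: bright low-saturation pixels around it, height band via depth
m=[]
for v in range(170,215):
    for u in range(240,275):
        if c["range_z"][v,u]>0:
            w=world(c,u,v)
            if .045<w[2]<.068 and .15<w[1]<.21 and .45<w[0]<.50: m.append(w)
m=np.array(m);print(len(m),m.mean(0),m.min(0),m.max(0))
t=m[m[:,2]>.0605];print(len(t),t.mean(0),t.min(0),t.max(0))
E
```

```text
[0.50601374 0.0455363  0.33528585] 0.026128369205362354
131 [0.47516722 0.19014643 0.05768938] [0.462907   0.17489678 0.04529865] [0.48869509 0.19860075 0.06713749]
60 [0.47526052 0.18691193 0.06263037] [0.46329476 0.17489678 0.06054787] [0.48611198 0.19714325 0.06713749]
```

View pics/s3.png

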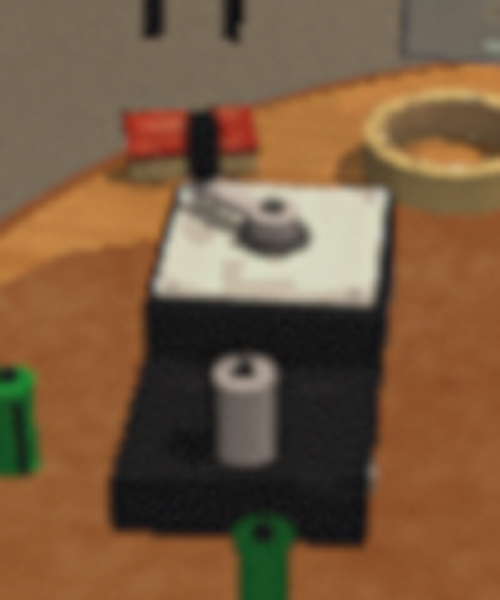

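The crank knob is at rest at the back, at (200,145), and the cartridge is still in the well at (245,375). That puts the cartridge at (0.4745, 0.186). I'll move above it, then descend.

Call:
move_arm --commands '[[[1, -0.2, 0, 0, 0, 0], [2.2, -0.5, 0, 0, 0, 0], [3.2, -0.75, 0, 0, 0, 0], [3.51, -0.79, 0, 0, 0, 0], [3.51, -0.79, 0, 0, 0, 0], [3.51, -0.79, 0.8, 0, 0, 0], [3.51, -0.79, 1.6, 0, 0, 0], [3.51, -0.79, 1.6, 0, 0, 0], [3.51, -0.79, 1.6, 0, 0, 0]]]' --claw -0.2

```text
time: 16.2
position: [0.4741, 0.1852, 0.2696]
tool_rot: [0.708, 0.707, 0.0, 0.0]
ft_force: [-0.6, -0.7, 0.6]
grip_width: 0.052
grip_force: 0.0
```

Call:
move_arm --commands '[[[0.02, 0.01, 0.4, 0, 0, 0], [0.02, 0.01, 0.9, 0, 0, 0], [0.02, 0.01, 1.33, 0, 0, 0], [0.02, 0.01, 1.33, 0, 0, 0], [0.02, 0.01, 1.33, 0, 0, 0]]]'

```text
time: 16.82
position: [0.4741, 0.1868, 0.2164]
tool_rot: [0.707, 0.707, 0.0, 0.0]
ft_force: [0.6, -0.6, -0.9]
grip_width: 0.0521
grip_force: 0.0
```

Call:
move_arm --commands '[[[0, 0, 0, 0, 0, 0], [0, 0, 0, 0, 0, 0], [0, 0, 0, 0, 0, 0], [0, 0, 0, 0, 0, 0], [0, 0, 0, 0, 0, 0]]]' --claw 1 --squeeze 12

```text
time: 17.45
position: [0.4739, 0.1868, 0.2162]
tool_rot: [0.707, 0.707, 0.0, 0.0]
ft_force: [-0.7, -0.2, 3.1]
grip_width: 0.0246
grip_force: 12.0
```

Call:
move_arm --commands '[[[0, 0, -0.2, 0, 0, 0], [0, 0, -0.6, 0, 0, 0], [0, 0, -1.1, 0, 0, 0], [0, 0, -1.7, 0, 0, 0], [0, 0, -2.25, 0, 0, 0], [0, 0, -2.25, 0, 0, 0], [0, 0, -2.25, 0, 0, 0]]]'

```text
time: 18.32
position: [0.4735, 0.1867, 0.3059]
tool_rot: [0.707, 0.707, -0.0, -0.0]
ft_force: [-1.3, -0.6, -0.5]
grip_width: 0.0244
grip_force: 12.0
```

```bash
python3 - <<'E'
from h import *
o=get_obs();print(o["position"],o["grip_width"],o["ft_force"])
c=camera("side");p=c["pixels"][110:290,200:320]
cv2.imwrite("pics/s4.png",cv2.resize(p,None,fx=3.3,fy=3.3,interpolation=cv2.INTER_CUBIC))
E
```

```text
[0.47346341 0.18674058 0.30593029] 0.024437583672018495 [-1.25343647 -0.59379914 -0.4580157 ]
```

View pics/s4.png

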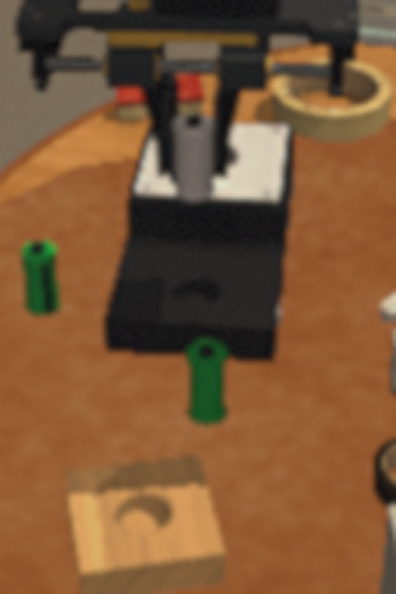

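The cartridge hangs upright between the pads at (192,160), the well is empty, and the socket is at (143,514). I'll work out the transfer from both cameras.

```bash
python3 - <<'E'
from h import *
c=camera("side");f=lambda u,v,z:world(c,200+(u+.5)/3.3-.5,110+(v+.5)/3.3-.5,z)
print("hub side",f(195,121,.157),"socket side",f(143,514,.024))
c=camera("top")
# socket rim from top: fit on stand crop
p=c["pixels"][168:212,180:224];cv2.imwrite("pics/st.png",cv2.resize(p,None,fx=12,fy=12,interpolation=cv2.INTER_CUBIC))
E
```

```text
hub side [0.47228451 0.19087784 0.157     ] socket side [0.48627929 0.38258664 0.024     ]
```

View pics/st.png

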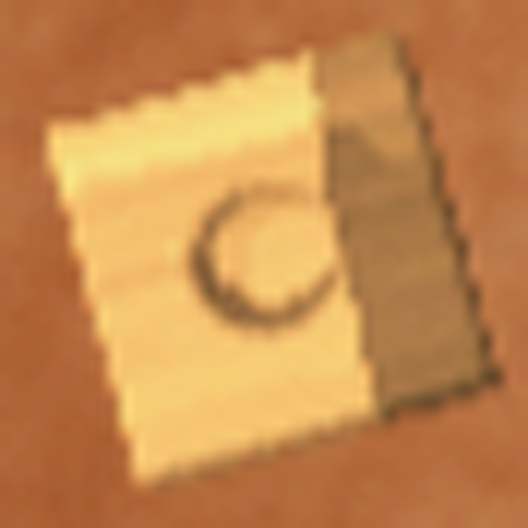

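Call:
move_arm --commands '[[[0.6, 0.05, 0, 0, 0, 0], [1.5, 0.1, 0, 0, 0, 0], [2.5, 0.15, 0, 0, 0, 0], [3.5, 0.2, 0, 0, 0, 0], [4.4, 0.28, 0, 0, 0, 0], [4.85, 0.31, 0, 0, 0, 0], [4.85, 0.31, 0, 0, 0, 0], [4.85, 0.31, 0.7, 0, 0, 0], [4.85, 0.31, 1.4, 0, 0, 0], [4.85, 0.31, 1.9, 0, 0, 0], [4.85, 0.31, 1.9, 0, 0, 0], [4.85, 0.31, 1.9, 0, 0, 0]]]'

```text
time: 19.98
position: [0.4866, 0.38, 0.2305]
tool_rot: [0.707, 0.707, 0.0, 0.0]
ft_force: [-0.3, -0.6, 0.9]
grip_width: 0.0248
grip_force: 12.0
```

```bash
python3 - <<'E'
from h import *
o=get_obs();print(o["position"],o["grip_width"],o["ft_force"])
c=camera("side");p=c["pixels"][210:300,195:285]
cv2.imwrite("pics/s5.png",cv2.resize(p,None,fx=6.6,fy=6.6,interpolation=cv2.INTER_CUBIC))
E
```

```text
[0.48664082 0.3800403  0.23054055] 0.02480231270082227 [-0.3425954  -0.56538251  0.90144529]
```

View pics/s5.png

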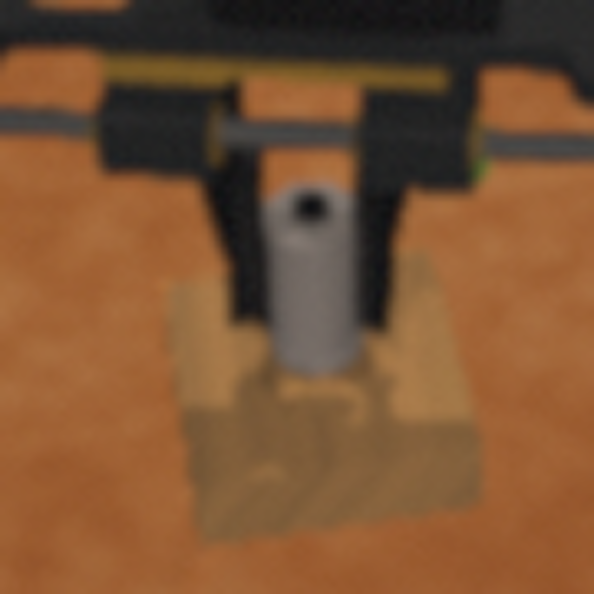

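The cartridge is upright with its lower end at (316,365), directly over the socket, whose near rim is at about (325,400). I'll lower it slowly.

Call:
move_arm --commands '[[[0.02, -0.02, 0.06, 0, 0, 0], [0.02, -0.02, 0.12, 0, 0, 0], [0.02, -0.02, 0.18, 0, 0, 0], [0.02, -0.02, 0.24, 0, 0, 0], [0.02, -0.02, 0.3, 0, 0, 0], [0.02, -0.02, 0.3, 0, 0, 0]]]'

```text
time: 20.78
position: [0.4853, 0.3815, 0.2176]
tool_rot: [0.707, 0.707, -0.0, -0.0]
ft_force: [0.8, -0.5, 0.1]
grip_width: 0.0247
grip_force: 12.0
```

It is already about 6 mm below the rim with no contact force, so I'll continue to the floor.

Call:
move_arm --commands '[[[0, 0, 0.05, 0, 0, 0], [0, 0, 0.1, 0, 0, 0], [0, 0, 0.14, 0, 0, 0], [0, 0, 0.17, 0, 0, 0], [0, 0, 0.17, 0, 0, 0], [0, 0, 0.17, 0, 0, 0]]]'

```text
time: 21.52
position: [0.4854, 0.3816, 0.2112]
tool_rot: [0.707, 0.707, 0.0, 0.0]
ft_force: [-0.3, -0.6, -1.0]
grip_width: 0.0248
grip_force: 12.0
```

Call:
move_arm --commands '[[[0, 0, 0.02, 0, 0, 0], [0, 0, 0.04, 0, 0, 0], [0, 0, 0.04, 0, 0, 0]]]'

```text
time: 21.9
position: [0.4855, 0.3816, 0.2102]
tool_rot: [0.707, 0.707, 0.0, 0.0]
ft_force: [-0.7, -0.2, 4.0]
grip_width: 0.0243
grip_force: 12.0
```

It touched the floor at the expected height. I'll release and rise.

Call:
move_arm --commands '[[[0, 0, 0, 0, 0, 0], [0, 0, 0, 0, 0, 0], [0, 0, 0, 0, 0, 0], [0, 0, -0.3, 0, 0, 0], [0, 0, -1, 0, 0, 0], [0, 0, -2, 0, 0, 0], [0, 0, -3, 0, 0, 0], [0, 0, -3.5, 0, 0, 0], [0, 0, -3.5, 0, 0, 0], [0, 0, -3.5, 0, 0, 0]]]' --claw 0

```text
time: 23.15
position: [0.485, 0.3813, 0.349]
tool_rot: [0.707, 0.707, -0.001, -0.0]
ft_force: [0.1, -0.9, 0.4]
grip_width: 0.0431
grip_force: 0.0
```

```bash
python3 - <<'E'
from h import *
o=get_obs();print(o["position"],o["grip_width"],o["ft_force"])
c=camera("side");p=c["pixels"][120:300,180:360]
cv2.imwrite("pics/s6.png",cv2.resize(p,None,fx=3.3,fy=3.3,interpolation=cv2.INTER_CUBIC))
m=np.array([world(c,u,v) for v in range(215,285) for u in range(215,270) if c["range_z"][v,u]>0])
m=m[(abs(m[:,0]-.4855)<.02)&(abs(m[:,1]-.38)<.02)&(m[:,2]>.03)&(m[:,2]<.1)]
t=m[m[:,2]>m[:,2].max()-.008];print("top z (57/61 seated)",m[:,2].max(),np.median(t,0))
E
```

```text
[0.48499373 0.38133102 0.34896743] 0.04307701137937476 [ 0.12340407 -0.90997964  0.39988477]
top z (57/61 seated) 0.062072585188961305 [0.48643899 0.38226809 0.05615449]
```

View pics/s6.png

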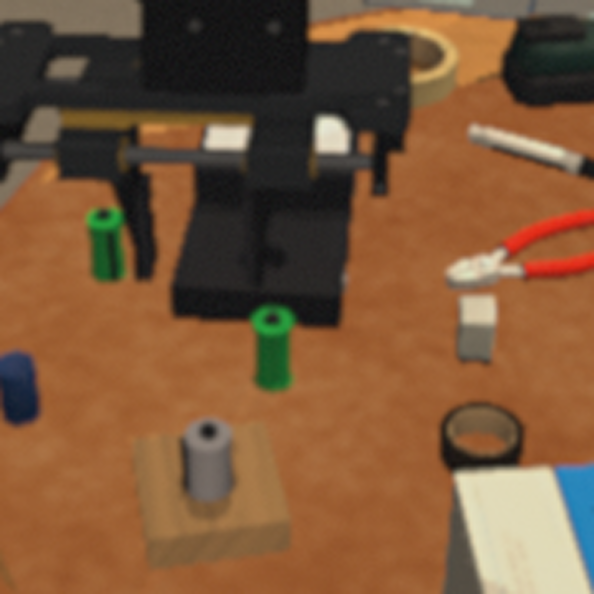

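The cartridge stands upright in the socket at (207,460), with its top at about 61 mm, which matches full seating. The bystanders have not moved and the gripper is clear.

```bash
python3 -c "
from rig import *
print(hand_in())"
```

```text
the job is handed in; nothing more can be done
None
```

I cranked the film until the drag let go, stopped an estimated 80–140° later (inside the half turn), stood the cartridge upright and fully down in the stand's socket, and handed the job in at about 23 s.

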